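Stand a tube rotator up on its kickstand and hold it for clamping

TASK

A tube clip on the rotator has snapped: with the yellow scraper block, sweep its four blue chips off the base plate onto the bench, so that the kickstand gets a clean landing, then set the scraper down on the bench clear of the rotator. Next, with the mast still tilted back, flip the wire kickstand behind it over centre and fully down to its stop, then take the mast by its rubber carrying grip and raise it until it is upright with the kickstand's foot pressing on the base plate. The tilt clamp is slack and the disc side is heavy, so finish still gripping the carrying grip and holding the mast there while I tighten the clamp; touch the chips only with the scraper, and leave the bottle, the note pad and the lens cap where they are.

Things in the scene. Friction and masses are not known exactly. Their poses are not given: they have to be found in the camera images.
- base: Grey base plate of the rotator, fixed; origin on the bench under the tilt axle, z up. Plate x -115 to +105 mm, y +-65 mm, top 12 mm above the bench. Kickstand side is -x (towards the robot), disc side +x; tilt axle along y. Axle lugs (x +-23, y +-30 to +-42 mm) and a black clamp knob on the axle's +y end (to y = 51 mm) stand on it; beyond x = -23 mm it is flat to its edges.
- strip (a point): Centre of the bare steel wear strip on the plate's top, where the kickstand's foot lands and the chips lie: 80 mm (x) by 116 mm (y), 70 mm from the axle on the -x side, z = 12 mm. Axes as the base. At the start the mast and folded kickstand, from 130 mm height up, reach 20 mm to the -x side of the axle; beyond that a gripper coming straight down has room.
- mast (a joint): Tilt of the mast (rad): 0 = upright, positive = leaning to the disc side (+x of the base); it starts against a stop at 0.70. Clamp slack: it swings freely, and falls back if let go. Nothing stops it at 0 while the kickstand is folded; with it down, the foot meets the plate at 0 (within 0.01). All that tilts weighs 1.2 kg; raising takes under 8 N at the carrying grip.
- tilt_axle (a point): Middle of the mast's tilt axle, 50 mm above the bench; axes as the base (y along the axle).
- carry_grip (a point): Middle of the black rubber carrying grip on top of the mast: round bar, diameter 18 mm, 64 mm long, parallel to the axle, between two posts 43 mm either side; 210 mm straight up the mast from the axle: at 0.70 tilt 135 mm to the disc side of it and 210 mm above the bench, upright 260 mm. 25 mm is free round and below it. Its z axis points up the mast; the bar may turn in the fingers.
- bail (a joint): Angle of the U-shaped wire kickstand about its pivot on the mast (rad): 0 = folded up behind the motor, 2.88 = fully down at its stop. Two springs carry it over centre at 1.40: below that they pull it back to 0, above it they snap it down to 2.88 by themselves once let go. Turning it takes 2 to 3 N at the foot.
- bail_hinge (a point): Middle of the kickstand's pivot line, parallel to the tilt axle, on the mast: 70 mm up the mast from the tilt axle and 70 mm out on the -x side. Axes as the mast (z up the mast, x to the disc side).
- foot (a point): Middle of the kickstand's foot: black round rubber bar, diameter 16 mm, 74 mm long, parallel to the axle, 100 mm from the kickstand's pivot line; wire arms run to the pivot 52 mm either side. Folded, it points up the mast, 20 degrees outwards, with 25 mm free on both sides; as joint bail grows it swings outwards (-x of the base), then down. Hold it loosely: clamped hard, it drags the mast along.
- scraper: Yellow scraper block with a black rubber blade under it, 84 mm long (its y) x 26 mm (its x) x 50 mm high, standing on its blade; origin under its centre. Blade 80 x 16 mm, 14 mm high, flat underneath; the upper part, 24 to 50 mm high, is 22 mm thick (x) and 70 mm long: grip it there across x. About 120 g.
- chip0: Blue plastic chip, 16 x 12 x 7 mm, lying on the wear strip; origin at its middle, z up. 10 g.
- chip1: Blue plastic chip, 17 x 11 x 6 mm, like chip0.
- chip2: Blue plastic chip, 15 x 16 x 7 mm, like chip0.
- chip3: Blue plastic chip, 17 x 11 x 7 mm, like chip0.
- bottle: Square media bottle with white cap, 54 x 54 x 120 mm, standing behind the rotator; origin under its centre. Leave alone.
- note_pad: Pad of papers with yellow notes, 127 x 158 mm, under 40 mm high, lying behind the rotator to the left; origin under its centre. Leave alone.
- lens_cap: Small black cap, 15 x 34 x 15 mm, lying in front to the right of the rotator, by the fixed microscope's camera (the microscope's camera and eyepieces jut out at x 0.35 to 0.6 m, y below 0, up to 0.35 m high: go round or above them); origin under its centre. Leave alone.

How it is judged:
By the outcome, as a careful person would: the job done as asked, in the order asked, and still so for the second after the job is handed in, while the arm keeps its last pose, push and grip.
It also fails if it takes over 72 s, if anything falls off the work surface, if the arm or the gripper's body presses on something with over 40 N, if the wrist force passes 120 N, or if a joint passes its speed limit or range.

ROBOT

A 6-joint arm with a two-finger parallel gripper is mounted at the origin on a cart in front of the work surface, level with it; the furniture and walls round the work are solid. World frame = base frame: x ahead of the robot, y to its left, z up, the work surface at z = 0. Lengths are in m, angles in rad, forces in N, time in s.
With the tool pointing down it reaches from about 0.325 to 0.775 m from the base axis. Payload 5.5 kg.
Tool frame: the origin (TCP) lies between the finger pads; the fingertips stand 8 mm ahead of it and the grasp point (between the pads) lies 11 mm behind it (tcp_to_tips is the distance from the TCP to the fingertips, in m); z points along the fingers, y is the line along which they close (so a half turn about z gives the same grasp; the last joint's range is limited). The gripper opens to 88 mm and grips with 3 to 60 N. Pads are 20 mm wide; open, the fingers measure 115 mm over their backs; the gripper's body (75 mm by 178 mm) begins 61 mm behind the grasp point.
Start: joints at [-1.379, 0.091, 1.231, -0, 1.82, -0.057], TCP at [0.148, -0.582, 0.231] pointing down, gripper open.
Joint ranges: [-2.87, 2.87], [-0.86, 2.18], [0.17, 2.46], [-1.51, 4.65], [0.06, 2.69], [-2.65, 2.65]. Speed limits (rad/s): [2.57, 2.57, 3.01, 3.14, 3.14, 3.14].

INTERFACE

Orientations are given as a unit quaternion [w, x, y, z].
In Python, from bench import * gives the robot as it stands. Calls block until the motion is done:
- move_to(position, orientation): joint-space move of the TCP to a pose.
- move_l(position, speed=0.15, orientation=None): straight line of the TCP; orientation=None keeps the orientation; speed is the mean speed in m/s.
- movej(angles): joint-space move.
- gripper_open() and close(): open the fingers fully, or close them until they stop; the grip force is fixed at half the most.
- hold(seconds).
- inverse_kinematics(position, orientation): joint angles nearest the present ones, or None.
- state(): the state.
- get_image(name): name is "scene" or "top" or "wrist"; returns a dict with "frame" (384x512x3 uint8, blue, green, red), "depth" (384x512 float32, m along the optical axis (not along the pixel's ray), 0 where there is no reading), "camera_matrix" (3x3 intrinsics, pixels), "view" (4x4, takes a point from world to camera coordinates). Camera axes: x right, y up, looking along -z (the intrinsics and any distortion apply to the point x, -y, -z); pixel columns grow to the right and rows downward; lengths in m; the calibration is good to about 2 mm. A picture is of the moment at which its call begins.
A pose or a line that the arm cannot do raises IKError and nothing moves.
- job_done(): hands the job in; it is judged then, once.
The state is a dict: "time": time; "joint_pos": joint angles; "dq": joint speeds; "joint_torque": joint torques, N m; "ee_pos": TCP position; "ee_rot": TCP orientation; "ft_force": force on the tool from outside, world axes, zero at the start; "moment": the same for the moment, N m; "finger_gap": finger opening in m; "finger_force": force on a finger pad.
Only numpy, scipy, OpenCV 4.12 (cv2) and the standard library are available. Lean on these libraries where they do the work, as an engineer would, in place of code of your own. Each camera call takes 0.05 s, during which the arm holds its last target. There are 200 camera calls.

## Working session

There is one attempt and no reset: what is moved stays moved. The work goes in short steps, each a Python script; the robot and the scene stay as the last script left them, time stands still between calls to the robot, and variables do not carry over. Pictures are saved under pics/ and viewed, at most 10 in all, crops included, and the job is handed in when it is done.

```bash
mkdir -p pics; ls; python3 - <<'E'
from bench import *
import cv2,numpy as np
for n in("scene","top"):
    d=get_image(n); cv2.imwrite(f"pics/{n}0.png",d["frame"]); np.savez(f"pics/{n}0.npz",**d)
    v=d["view"]; print(n,"cam",-v[:3,:3].T@v[:3,3], d["camera_matrix"].tolist(), [k for k in d])
s=state(); print(s)
E
```

```text
pics
scene cam [ 0.13605754 -0.31499018  0.97003327] [[485.71071891453045, 0.0, 257.36570074876425], [0.0, 485.71071891453045, 195.2537199212425], [0.0, 0.0, 1.0]] ['frame', 'depth', 'camera_matrix', 'view']
top cam [0.25626706 0.27503624 1.0616195 ] [[398.18005723392156, 0.0, 259.38409580234935], [0.0, 398.18005723392156, 190.66123753201185], [0.0, 0.0, 1.0]] ['frame', 'depth', 'camera_matrix', 'view']
{'time': 0.1, 'joint_pos': array([-1.37869329e+00,  9.17544890e-02,  1.23174636e+00,  1.71037101e-06,
        1.81979114e+00, -5.66929546e-02]), 'dq': array([-0.00155656, -0.00223102, -0.00320656, -0.00123833, -0.00188743,
        0.00056187]), 'joint_torque': array([ 3.90208676e-03, -4.47854769e+01, -4.07570100e+01,  7.01187830e-02,
        2.83380778e-02, -1.12844155e-04]), 'ee_pos': array([ 0.14769801, -0.58128216,  0.22964814]), 'ee_rot': array([-8.47777205e-04,  9.92272158e-01,  1.24077567e-01, -5.66557621e-05]), 'ft_force': array([-1.13379375, -0.30519047,  0.03313052]), 'moment': array([-0.01211087,  0.00106857, -0.02344621]), 'finger_force': 0.0, 'finger_gap': 0.0878136087009364}
```

View pics/scene0.png

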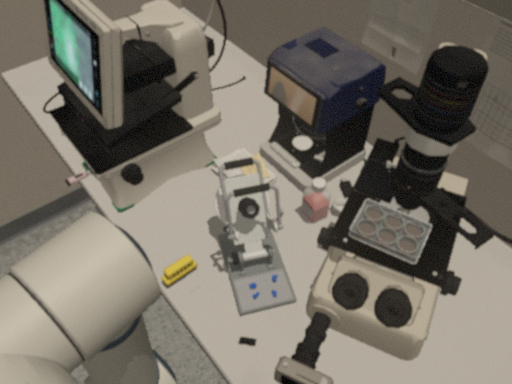

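View pics/top0.png

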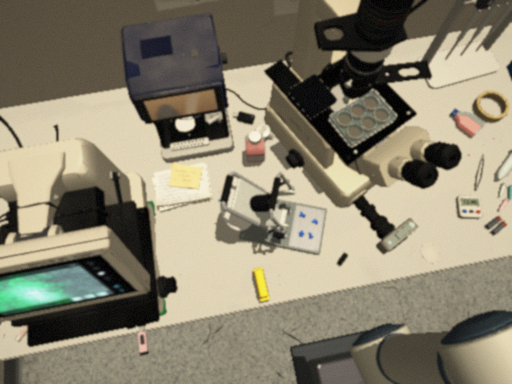

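The scene view shows the scraper at about (180,270), four chips near (263,287) on the plate, and the mast leaning away with its grip near (238,163). The lens cap is at (247,341). In the top view the plate end is near (300,228), the scraper at (261,285) and the grip bar near (228,190).

```bash
cat > h.py <<'E'
import numpy as np,cv2
def cloud(d):
    K=d["camera_matrix"];v=d["view"];z=d["depth"]
    r,c=np.indices(z.shape)
    p=np.stack([(c-K[0,2])/K[0,0]*z,-(r-K[1,2])/K[1,1]*z,-z],-1)
    w=(p-v[:3,3])@v[:3,:3]; w[z==0]=np.nan
    return w
def blobs(m,amin=8):
    n,l,s,c=cv2.connectedComponentsWithStats(m.astype(np.uint8))
    return [l==i for i in range(1,n) if s[i,4]>=amin]
E
python3 - <<'E'
from h import *
for n in("scene","top"):
    d=np.load(f"pics/{n}0.npz"); w=cloud(d); hsv=cv2.cvtColor(d["frame"],cv2.COLOR_BGR2HSV)
    H,S,V=[hsv[...,i].astype(int) for i in range(3)]
    print(n)
    reg=(w[...,0]>.2)&(w[...,0]<.8)&(abs(w[...,1])<.4)
    blue=(H>100)&(H<125)&(S>140)&(V>60)&reg&(w[...,2]<.05)
    for b in blobs(blue,5): print(" chip",w[b].mean(0).round(4),b.sum())
    yel=(H>20)&(H<35)&(S>170)&reg
    for b in blobs(yel,30):
        q=w[b]; t=q[q[:,2]>np.percentile(q[:,2],90)-.006]
        print(" yel",q.mean(0).round(4),np.nanmax(q[:,2]).round(4),b.sum(),"top rect",cv2.minAreaRect((t[:,:2]*1000).astype(np.float32)))
    # plate
    pl=(w[...,2]>.0075)&(w[...,2]<.022)&reg
    for b in blobs(pl,200):
        q=w[b]; print(" plate",b.sum(),np.median(q[:,2]).round(4),cv2.minAreaRect((q[:,:2]*1000).astype(np.float32)))
    blk=reg&(V<60)&(w[...,2]>.02)&(w[...,2]<.4)
    for b in blobs(blk,15):
        q=w[b]; print(" black",b.sum(),q.mean(0).round(3),q.min(0).round(3),q.max(0).round(3))
    g=reg&(w[...,2]>-.02)&(w[...,2]<.005);print(" bench z",np.median(w[g][:,2]))
E
```

```text
scene
 chip [0.5257 0.1125 0.0188] 8
 chip [0.4754 0.1265 0.0196] 10
 chip [0.5012 0.083  0.0182] 6
 chip [0.4645 0.1035 0.0193] 6
 yel [0.3412 0.2478 0.0381] 0.0486 39 top rect ((340.4721984863281, 246.5648956298828), (8.152572631835938, 19.934215545654297), 69.6910171508789)
 plate 3372 0.0125 ((514.5892944335938, 166.40243530273438), (220.92764282226562, 130.70372009277344), 67.16222381591797)
 plate 277 0.0155 ((586.6614379882812, -134.07156372070312), (18.517162322998047, 180.43524169921875), 32.23617172241211)
 black 784 [0.78  0.283 0.257] [0.768 0.254 0.205] [0.8   0.4   0.311]
 black 69 [0.739 0.039 0.358] [0.724 0.019 0.306] [0.751 0.053 0.399]
 black 8186 [ 0.696 -0.052  0.269] [ 0.567 -0.186  0.045] [0.8   0.125 0.4  ]
 black 89 [0.566 0.292 0.217] [0.54  0.279 0.212] [0.593 0.306 0.222]
 black 69 [0.796 0.296 0.041] [0.79  0.266 0.034] [0.8   0.329 0.056]
 black 117 [0.524 0.192 0.248] [0.493 0.177 0.242] [0.556 0.207 0.253]
 black 173 [0.527 0.212 0.174] [0.512 0.191 0.156] [0.545 0.239 0.188]
 black 58 [0.473 0.187 0.057] [0.466 0.176 0.034] [0.483 0.2   0.064]
 black 
[... 1162 characters left out ...]
4   0.222]
 black 85 [0.793 0.294 0.041] [0.787 0.268 0.036] [0.8   0.325 0.055]
 black 39 [0.797 0.363 0.048] [0.794 0.33  0.045] [0.8   0.399 0.051]
 black 1462 [ 0.503 -0.126  0.309] [ 0.46  -0.19   0.238] [ 0.552 -0.073  0.33 ]
 black 229 [0.667 0.104 0.074] [0.649 0.082 0.042] [0.696 0.124 0.089]
 black 137 [0.565 0.295 0.218] [0.537 0.281 0.214] [0.593 0.312 0.222]
 black 459 [0.528 0.213 0.201] [0.491 0.163 0.147] [0.578 0.247 0.254]
 black 600 [ 0.467 -0.06   0.07 ] [ 0.413 -0.099  0.048] [ 0.53  -0.024  0.082]
 black 73 [0.471 0.194 0.077] [0.459 0.178 0.039] [0.484 0.218 0.17 ]
 black 237 [0.208 0.041 0.186] [ 0.2   -0.008  0.132] [0.216 0.076 0.206]
 bench z 0.00021823440327088382
```

The plate fit gives an origin near (0.516, 0.171) with a yaw of about 67°. It predicts the grip and foot positions to within a few mm. Next I refine the scraper pose and check clearances and IK.

```bash
cat >> h.py <<'E'
from scipy.spatial.transform import Rotation as Rn
YAW=np.radians(67.2); ux=np.array([np.cos(YAW),np.sin(YAW),0]); uy=np.array([-np.sin(YAW),np.cos(YAW),0]); uz=np.array([0,0,1.])
O=np.array([.5137,.1662,0])+.005*ux
def B(x,y,z): return O+x*ux+y*uy+z*uz
def inB(w): return (w-O)@np.stack([ux,uy,uz],1)
def quat(ydir,zdir):
    z=np.array(zdir,float);z/=np.linalg.norm(z);y=np.array(ydir,float);y-=z*(y@z);y/=np.linalg.norm(y)
    q=Rn.from_matrix(np.stack([np.cross(y,z),y,z],1)).as_quat(); return q[[3,0,1,2]]
def down(a): return quat([np.cos(a),np.sin(a),0],[0,0,-1])
def tool(lean,s=1):  # closing in the base x-z plane; tool body leaning 'lean' rad towards -x of base
    z=np.sin(lean)*ux-np.cos(lean)*uz; y=s*(np.cos(lean)*ux+np.sin(lean)*uz); return quat(y,z)
def tcp(grasp,q): # TCP for a wanted grasp-point
    return np.asarray(grasp)+.011*Rn.from_quat(np.asarray(q)[[1,2,3,0]]).as_matrix()[:,2]
E
python3 - <<'E'
from h import *
from bench import inverse_kinematics
P=[]
for n in("scene","top"):
    d=np.load(f"pics/{n}0.npz"); w=cloud(d); hsv=cv2.cvtColor(d["frame"],cv2.COLOR_BGR2HSV)
    H,S,V=[hsv[...,i].astype(int) for i in range(3)]
    reg=(w[...,0]>.28)&(w[...,0]<.8)&(abs(w[...,1])<.5); P.append(w[reg])
    near=(abs(w[...,0]-.36)<.08)&(abs(w[...,1]-.255)<.06)
    q=w[near&(w[...,2]>.040)]; print(n,"scraper",len(q),np.median(q[:,2]),cv2.minAreaRect((q[:,:2]*1000).astype(np.float32)))
    lc=w[(V<70)&(w[...,2]<.03)&(w[...,2]>.004)&(abs(w[...,0]-.36)<.06)&(w[...,1]<.1)&(w[...,1]>-.1)]; print("lens cap",len(lc),lc.mean(0) if len(lc) else '')
P=np.vstack(P); b=inB(P); np.save("pics/b.npy",b)
c,s=np.cos(.7),np.sin(.7); m=np.stack([b[:,0]*c-(b[:,2]-.05)*s, b[:,1], b[:,0]*s+(b[:,2]-.05)*c],1)
k=(abs(m[:,1])<.02)&(m[:,2]>.09)&(m[:,2]<.26)&(abs(m[:,0])<.14)
print("mast frame x range per z, |y|<20")
for z in np.arange(.09,.26,.01):
    t=m[k&(m[:,2]>=z)&(m[:,2]<z+.01)]; print(z.round(2),len(t),np.unique((t[:,0]*100).round()).astype(int))
# obstacles for sweep body (z>.1)
k=(b[:,2]>.1)&(b[:,0]>-.13)&(b[:,0]<-.03)&(b[:,1]<-.03)&(b[:,1]>-.35); print("sweep obst",b[k][:,1].max() if k.any() else None,k.sum())
k=(b[:,2]>.2)&(abs(b[:,1])<.06)&(b[:,0]<-.1); print("bail-side obst x max",b[k][:,0].max() if k.any() else None, b[k].mean(0) if k.any() else '')
for nm,p,q in [("sweep0",B(-.073,-.056,.049),down(YAW+np.pi/2)),("sweep0b",B(-.073,-.056,.049),down(YAW-np.pi/2)),("pickA",[.3646,.2573,.037],down(np.radians(92.9))),("pickB",[.3646,.2573,.037],down(np.radians(-87.1)))]+[(f"bail {l} {s}",B(-.1,0,.2),tool(l,s)) for l in(0,.4,.7) for s in(1,-1)]+[(f"grip {l} {s} {g}",B(g[0],0,g[1]),tool(l,s)) for l in(0,-.35,-.7) for s in(1,-1) for g in((.135,.21),(0,.26))]:
    j=inverse_kinematics(list(tcp(p,q)),list(q)); print(nm,None if j is None else np.round(j,2))
E
```

```text
scene scraper 304 0.04897611069267585 ((366.083251953125, 256.4925231933594), (69.8232421875, 25.3903751373291), 3.410850763320923)
lens cap 74 [0.38839845 0.03242753 0.0135834 ]
top scraper 245 0.04939952390986735 ((364.5872497558594, 256.3750915527344), (68.9743881225586, 21.893585205078125), 2.356369733810425)
lens cap 40 [0.38724708 0.03506463 0.01462533]
mast frame x range per z, |y|<20
0.09 35 [-5 -1  0]
0.1 83 [-6 -5 -4 -3 -2 -1  0]
0.11 106 [-6 -5 -4 -3 -2 -1  0]
0.12 230 [-6 -5 -4 -3 -2 -1  0]
0.13 357 [-6 -5 -4 -3 -2 -1  0]
0.14 89 [-1  0  4  5]
0.15 132 [-11 -10  -1   0   4   5]
0.16 300 [-11 -10  -1   0   4   5]
0.17 253 [-11 -10  -1   0   4   5   6]
0.18 59 [-1  0  5]
0.19 0 []
0.2 84 [-1  0]
0.21 194 [-1  0]
0.22 3 [0]
0.23 0 []
0.24 0 []
0.25 0 []
sweep obst -0.10541756561418121 16521
bail-side obst x max -0.2499980197124784 [-0.26559963 -0.05638122  0.30475137]
sweep0 None
sweep0b [ 0.09 -0.01  1.67 -0.    1.47  0.49]
pickA [ 0.54 -0.28  1.94 -0.    1.48 -1.08]
pickB [ 0.54 -0.28  1.94 -0.    1.48  2.06]
bail 0 1 [ 0.09 -0.23  1.61 -0.    1.76 -1.08]
bail 0 -1 [ 0.09 
[... 270 characters left out ...]
 -0.    1.77 -0.75]
grip 0 1 (0, 0.26) [ 0.26 -0.06  1.35 -0.    1.85 -0.92]
grip 0 -1 (0.135, 0.21) [ 0.43  0.2   1.17 -0.    1.77  2.4 ]
grip 0 -1 (0, 0.26) [ 0.26 -0.06  1.35 -0.    1.85  2.23]
grip -0.35 1 (0.135, 0.21) [ 0.53  0.46  0.89 -0.24  2.07 -0.72]
grip -0.35 1 (0, 0.26) [ 0.4   0.16  1.16 -0.27  2.06 -0.87]
grip -0.35 -1 (0.135, 0.21) [ 0.53  0.46  0.89 -0.24  2.07  2.42]
grip -0.35 -1 (0, 0.26) [ 0.4   0.16  1.16 -0.27  2.06  2.27]
grip -0.7 1 (0.135, 0.21) [ 0.61  0.73  0.62 -0.5   2.34 -0.82]
grip -0.7 1 (0, 0.26) [ 0.5   0.37  1.02 -0.55  2.26 -0.92]
grip -0.7 -1 (0.135, 0.21) [ 0.61  0.73  0.62 -0.5   2.34  2.32]
grip -0.7 -1 (0, 0.26) [ 0.5   0.37  1.02 -0.55  2.26  2.23]
```

```bash
python3 - <<'E'
from h import *
b=np.load("pics/b.npy")
for lo,hi in((.1,.13),(.13,.16),(.16,.2),(.2,.25),(.25,.3),(.3,.4)):
    k=(b[:,2]>lo)&(b[:,2]<hi)
    print(lo,hi,{(round(x0,2),round(x0+.03,2)):(lambda t:(len(t),t.max().round(3) if len(t) else None))(b[k&(b[:,0]>x0)&(b[:,0]<x0+.03)&(b[:,1]<-.03)&(b[:,1]>-.3)][:,1]) for x0 in np.arange(-.19,.03,.03)})
E
python3 - <<'E'
import cv2
a=cv2.imread('pics/scene0.png')[140:360,170:400]
cv2.imwrite('pics/crop1.png',cv2.resize(a,None,fx=2.7,fy=2.7,interpolation=cv2.INTER_CUBIC))
E
```

```text
0.1 0.13 {(np.float64(-0.19), np.float64(-0.16)): (17, np.float64(-0.104)), (np.float64(-0.16), np.float64(-0.13)): (47, np.float64(-0.1)), (np.float64(-0.13), np.float64(-0.1)): (18, np.float64(-0.12)), (np.float64(-0.1), np.float64(-0.07)): (166, np.float64(-0.13)), (np.float64(-0.07), np.float64(-0.04)): (65, np.float64(-0.152)), (np.float64(-0.04), np.float64(-0.01)): (57, np.float64(-0.179)), (np.float64(-0.01), np.float64(0.02)): (74, np.float64(-0.039)), (np.float64(0.02), np.float64(0.05)): (155, np.float64(-0.03))}
0.13 0.16 {(np.float64(-0.19), np.float64(-0.16)): (61, np.float64(-0.122)), (np.float64(-0.16), np.float64(-0.13)): (35, np.float64(-0.141)), (np.float64(-0.13), np.float64(-0.1)): (0, None), (np.float64(-0.1), np.float64(-0.07)): (131, np.float64(-0.144)), (np.float64(-0.07), np.float64(-0.04)): (67, np.float64(-0.152)), (np.float64(-0.04), np.float64(-0.01)): (136, np.float64(-0.04)), (np.float64(-0.01), np.float64(0.02)): (193, np.float64(-0.039)), (np.float64(0.02), np.float64(0.05)): (75, np.float64(-0.04))}
0.16 0.2 {(np.float64(-0.19), np.float64(-0.16)): 
[... 1379 characters left out ...]
oat64(-0.04), np.float64(-0.01)): (169, np.float64(-0.201)), (np.float64(-0.01), np.float64(0.02)): (144, np.float64(-0.211)), (np.float64(0.02), np.float64(0.05)): (37, np.float64(-0.033))}
0.3 0.4 {(np.float64(-0.19), np.float64(-0.16)): (443, np.float64(-0.263)), (np.float64(-0.16), np.float64(-0.13)): (1290, np.float64(-0.242)), (np.float64(-0.13), np.float64(-0.1)): (1148, np.float64(-0.229)), (np.float64(-0.1), np.float64(-0.07)): (707, np.float64(-0.214)), (np.float64(-0.07), np.float64(-0.04)): (172, np.float64(-0.247)), (np.float64(-0.04), np.float64(-0.01)): (104, np.float64(-0.248)), (np.float64(-0.01), np.float64(0.02)): (0, None), (np.float64(0.02), np.float64(0.05)): (0, None)}
```

View pics/crop1.png

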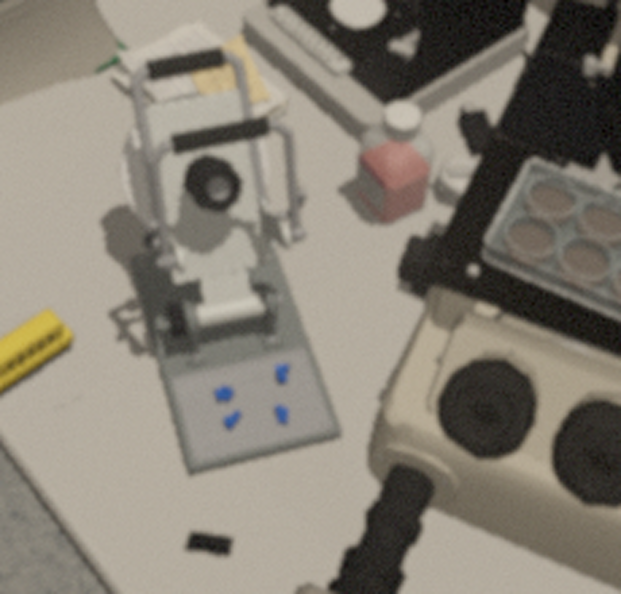

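The crop shows the scraper at left, two chip pairs in the middle of the strip and the microscope housing beside the plate's -y edge. The cloud puts the housing at base y of about -0.105 to -0.15, so a vertical gripper body would hit it. I'll lean the tool 25° towards +y for the sweep.

```bash
cat >> h.py <<'E'
BETA=np.radians(25); ax=np.sin(BETA)*uy+np.cos(BETA)*uz
QS=quat(-np.cos(BETA)*uy+np.sin(BETA)*uz,-ax)
def sw(x,yf,zf): # TCP for blade leading edge at base (x,yf,zf)
    C=B(x,yf,zf)-.008*(np.cos(BETA)*uy-np.sin(BETA)*uz)
    return tcp(C+.0455*ax,QS)
QP=down(np.radians(92.9)); SC=np.array([.3653,.2564,0])
E
cat > s1.py <<'E'
from bench import *
from h import *
a=-1.379
for p,q in [(sw(-.073,.1,.15),QS),(sw(-.073,-.045,.04),QS),(sw(-.073,-.045,.013),QS),(sw(-.073,.09,.013),QS)]: print(np.round(inverse_kinematics(list(p),list(q)),2))
q0=state()["ee_rot"]
move_to([.4*np.cos(a),.4*np.sin(a),.48],q0)
move_to([SC[0],SC[1],.42],QP)
move_l(tcp(SC+[0,0,.11],QP),.3); move_l(tcp(SC+[0,0,.0455],QP),.1)
close(); s=state(); print("gap",s["finger_gap"],s["finger_force"],s["ee_pos"],s["time"],s["ft_force"])
E
python3 s1.py
```

```text
[ 0.56 -0.7   2.01 -0.35  1.57  0.91]
[ 0.27 -0.39  2.   -0.29  1.2   0.73]
[ 0.27 -0.37  2.03 -0.29  1.15  0.75]
[ 0.54 -0.67  2.23 -0.36  1.32  0.98]
gap 0.021587004810288093 29.999027252197266 [0.36537403 0.25664291 0.03470495] 6.875 [-0.17691698  0.59802876  1.9121827 ]
```

```bash
cat > s2.py <<'E'
from bench import *
from h import *
def st(n):
    s=state(); print(n,round(s["time"],2),"gap",round(s["finger_gap"],4),"F",s["ft_force"].round(1))
move_l(tcp(SC+[0,0,.16],QP),.3)
move_to(sw(-.073,.13,.12),QS); st("via")
move_l(sw(-.073,-.045,.045),.25); st("over")
move_l(sw(-.073,-.045,.013),.06); st("down")
move_l(sw(-.073,.088,.013),.1); st("swept")
for n in("top",):
    d=get_image(n); cv2.imwrite(f"pics/{n}1.png",d["frame"]); np.savez(f"pics/{n}1.npz",**d)
cv2.imwrite("pics/c1.png",cv2.resize(d["frame"][130:310,190:400],None,fx=2.8,fy=2.8,interpolation=cv2.INTER_CUBIC))
E
python3 s2.py
```

```text
via 9.22 gap 0.0218 F [-0.7  0.8 -0.5]
over 10.12 gap 0.0219 F [ 0.4 -0.2 -1.4]
down 10.81 gap 0.022 F [ 0.2  0.1 -1.6]
swept 12.29 gap 0.0214 F [-0.1 -0.7 -0.8]
```

View pics/c1.png

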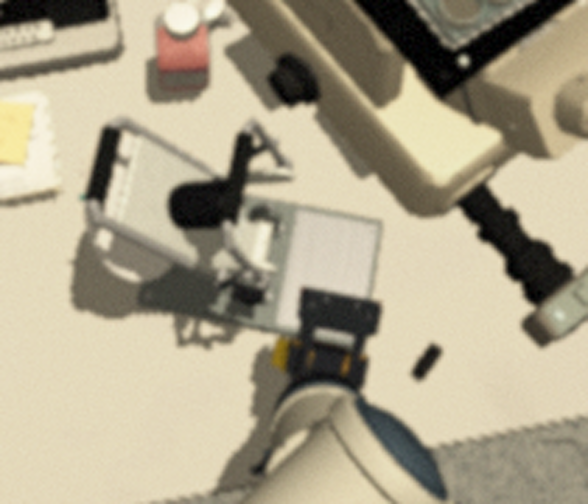

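The strip is bare where it can be seen, and the lens cap at (427,362) is untouched. Now I return the scraper and check again.

```bash
cat > s3.py <<'E'
from bench import *
from h import *
move_l(sw(-.073,.12,.09),.25)
move_to(tcp(SC+[0,0,.12],QP),QP)
move_l(tcp(SC+[0,0,.0458],QP),.12)
gripper_open(); move_l(tcp(SC+[0,0,.25],QP),.35)
move_to(tcp(B(-.056,0,.34),tool(0)),tool(0)) if 0 else None
s=state(); print(s["time"],s["ee_pos"])
for n in("top","scene"):
    d=get_image(n); np.savez(f"pics/{n}2.npz",**d); w=cloud(d)
    hsv=cv2.cvtColor(d["frame"],cv2.COLOR_BGR2HSV); H,S,V=[hsv[...,i].astype(int) for i in range(3)]
    m=(H>100)&(H<125)&(S>110)&(V>50)&(w[...,0]>.25)&(w[...,0]<.6)&(w[...,1]>-.05)&(w[...,1]<.35)&(w[...,2]<.05)
    for b in blobs(m,3): print(n,"chip base",inB(w[b].mean(0)).round(3),b.sum())
    y=(H>20)&(H<35)&(S>170)&(w[...,0]<.5)&(w[...,2]>.03)&(w[...,2]<.06); print("yel",y.sum(),w[y].mean(0),w[y].max(0))
    r0=(130,190) if n=="top" else (130,150)
    cv2.imwrite(f"pics/{n}2.png",cv2.resize(d["frame"][r0[0]:r0[0]+180,r0[1]:r0[1]+210],None,fx=2.8,fy=2.8,interpolation=cv2.INTER_CUBIC))
E
python3 s3.py
```

```text
17.2333 [0.36516998 0.25632077 0.23805253]
yel 34 [0.35428789 0.24883967 0.04953224] [0.36532041 0.25875006 0.05209923]
scene chip base [-0.064  0.095  0.009] 30
scene chip base [-0.083  0.09   0.007] 11
scene chip base [-0.093  0.081  0.006] 12
yel 136 [0.35133232 0.25000065 0.04530331] [0.39634459 0.26204467 0.05280633]
```

View pics/top2.png

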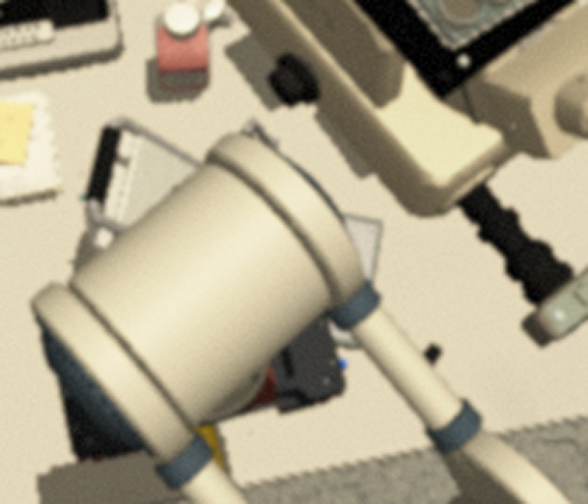

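All chips are on the bench: base y is at least 0.08, heights are 6–9 mm, and the 30-px blob is two chips together. The top view is mostly blocked by the arm. Next I check gripper-body clearance for the kickstand path.

```bash
cat >> h.py <<'E'
def footxz(b):
    t=b-np.radians(20.1)+0; return np.array([-.00845-.1*np.sin(t), .1486+.1*np.cos(t)])
def bail_pose(b,L,c,d,y0=.018):
    f=footxz(b); yd=np.array([np.cos(L),np.sin(L)]); zd=np.array([np.sin(L),-np.cos(L)])
    g=f-(.044-.008-c)*yd+(d-.019)*zd; q=tool(L); return tcp(B(g[0],y0,g[1]),q),q
E
python3 - <<'E'
from h import *
from bench import inverse_kinematics
from scipy.spatial.transform import Rotation as R
b=np.load("pics/b.npy"); W=O+b@np.stack([ux,uy,uz])
def clear(p,q,L=.2):
    M=R.from_quat(np.asarray(q)[[1,2,3,0]]).as_matrix(); g=p-.011*M[:,2]
    l=(W-g)@M; l=l[(l[:,2]<.03)&(l[:,2]>-.061-L-.05)]
    e=np.maximum(np.abs(l)-[.0375,.089,9],0)[:,:2]; ez=np.maximum(np.maximum(l[:,2]+.061,-.061-L-l[:,2]),0)
    D=np.sqrt((e**2).sum(1)+ez**2); i=D.argmin(); return D[i].round(3), inB(g+M@l[i]).round(3)
for Lf in(.0,.2,.35,.5):
    for bb,c,d in((0,.008,-.06),(0,.008,.012),(.6,0,.01),(1.2,0,.01),(1.65,0,.01)):
        p,q=bail_pose(bb,Lf*min(1,bb/1.2),c,d); j=inverse_kinematics(list(p),list(q)); print(Lf,bb,*clear(p,q),None if j is None else np.round(j,2))
for L in(0,-.35,-.6):
  for t in(.7,.35,0):
    q=tool(L); p=tcp(B(.21*np.sin(t),0,.05+.21*np.cos(t)),q); print("grip",L,t,*clear(p,q))
E
```

```text
0.0 0 0.174 [-0.245 -0.069  0.318] [ 0.27 -0.07  1.25 -0.    1.96 -0.9 ]
0.0 0 0.057 [0.029 0.012 0.254] [ 0.27 -0.1   1.41 -0.    1.83 -0.9 ]
0.0 0.6 0.062 [0.029 0.012 0.254] [ 0.17 -0.21  1.5  -0.    1.85 -1.01]
0.0 1.2 0.056 [-0.251 -0.056  0.305] [ 0.07 -0.3   1.62 -0.    1.81 -1.1 ]
0.0 1.65 0.043 [-0.251 -0.056  0.305] [ 0.03 -0.33  1.72 -0.    1.75 -1.14]
0.2 0 0.174 [-0.245 -0.069  0.318] [ 0.27 -0.07  1.25 -0.    1.96 -0.9 ]
0.2 0 0.057 [0.029 0.012 0.254] [ 0.27 -0.1   1.41 -0.    1.83 -0.9 ]
0.2 0.6 0.068 [ 0.023 -0.011  0.253] [ 0.11 -0.27  1.55  0.09  1.8  -1.04]
0.2 1.2 0.043 [-0.251 -0.056  0.305] [-0.07 -0.39  1.72  0.19  1.74 -1.2 ]
0.2 1.65 0.033 [-0.263 -0.052  0.301] [-0.11 -0.41  1.81  0.19  1.69 -1.26]
0.35 0 0.174 [-0.245 -0.069  0.318] [ 0.27 -0.07  1.25 -0.    1.96 -0.9 ]
0.35 0 0.057 [0.029 0.012 0.254] [ 0.27 -0.1   1.41 -0.    1.83 -0.9 ]
0.35 0.6 0.072 [ 0.023 -0.011  0.253] [ 0.06 -0.3   1.6   0.16  1.77 -1.08]
0.35 1.2 0.034 [-0.257 -0.053  0.306] [-0.17 -0.44  1.79  0.34  1.7  -1.29]
0.35 1.65 0.032 [-0.265 -0.051  0.302] [-0.23 -0.46  1.87  0.35  1.66 -1.36]
0.5 0 0.174 [-0.245 -0.069  0.318] [ 0.27 -0.07  1.25 -0.    1.96 -0.9 ]
0.5 0 0.057 [0.029 0.012 0.254] [ 0.27 -0.1   1.41 -0.    1.83 -0.9 ]
0.5 0.6 0.076 [ 0.023 -0.011  0.253] [ 0.01 -0.34  1.64  0.23  1.74 -1.11]
0.5 1.2 0.032 [-0.265 -0.051  0.302] [-0.28 -0.47  1.86  0.5   1.68 -1.38]
0.5 1.65 0.032 [-0.265 -0.051  0.302] [-0.34 -0.48  1.93  0.5   1.64 -1.46]
grip 0 0.7 0.025 [0.029 0.012 0.254]
grip 0 0.35 0.054 [0.029 0.012 0.254]
grip 0 0 0.067 [0.029 0.012 0.254]
grip -0.35 0.7 0.05 [0.138 0.026 0.221]
grip -0.35 0.35 0.063 [0.138 0.026 0.221]
grip -0.35 0 0.057 [0.029 0.012 0.254]
grip -0.6 0.7 0.027 [0.338 0.045 0.304]
grip -0.6 0.35 0.045 [0.14  0.017 0.22 ]
grip -0.6 0 0.045 [0.131 0.004 0.222]
```

```bash
cat > s4.py <<'E'
from bench import *
from h import *
def st(n):
    s=state(); print(n,round(s["time"],2),"F",s["ft_force"].round(1))
move_l(tcp(SC+[0,0,.36],QP),.35)
p,q=bail_pose(0,0,.008,-.06); move_to(p,q); st("above")
p,q=bail_pose(0,0,.008,.012); move_l(p,.12); st("in")
for b in(.2,.5,.8,1.1,1.3,1.45,1.6,1.7):
    p,q=bail_pose(b,.35*min(1,b/1.2),0,.011); move_l(p,.1,q); st(b)
hold(.3); st("h")
M=Rn.from_quat(q[[1,2,3,0]]).as_matrix(); move_l(p-.16*M[:,2],.3)
q=tool(0); move_to(tcp(B(-.02,.0,.42),q),q); st("up")
for n in("scene","top"):
    d=get_image(n); np.savez(f"pics/{n}3.npz",**d); cv2.imwrite(f"pics/{n}3.png",cv2.resize(d["frame"][130:310,150:360],None,fx=2.8,fy=2.8,interpolation=cv2.INTER_CUBIC))
E
python3 s4.py
```

```text
above 18.48 F [-0.2 -0.2  0.6]
in 19.23 F [-0.2 -0.4  0.3]
0.2 19.66 F [0.2 2.9 3.2]
0.5 20.1 F [0.7 1.1 1.5]
0.8 20.55 F [ 0.8  1.9 -0.5]
1.1 21.01 F [-0.9  0.1 -0.2]
1.3 21.37 F [0.6 0.3 0.5]
1.45 21.67 F [0.7 0.3 0.2]
1.6 21.97 F [0.7 0.2 0.7]
1.7 22.22 F [-0.6  0.  -0.4]
h 22.52 F [ 0.1 -0.8  0. ]
up 24.04 F [0.5 0.  0.2]
```

View pics/scene3.png

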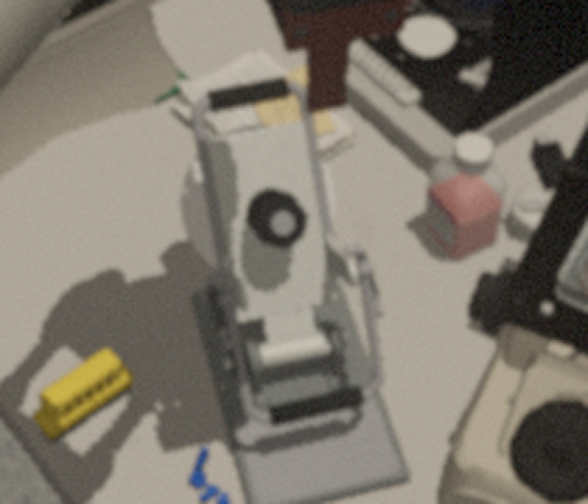

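The kickstand is down: its foot is at about (317,405) over the strip and the mast is still tilted back. Chips lie on the bench at about (205,480), and the scraper stands at (85,390). Now I measure the foot and the grip.

```bash
python3 - <<'E'
from h import *
for n in("scene","top"):
    d=np.load(f"pics/{n}3.npz"); w=cloud(d); b=inB(w); V=d["frame"].max(2)
    for nm,c in(("foot",(-.066,0,.067)),("grip",(.135,0,.215))):
        k=(np.abs(b-np.array(c)).max(-1)<.04)&(V<70)
        if k.sum()>10: print(n,nm,k.sum(),np.median(b[k],0).round(4),b[k].min(0).round(3),b[k].max(0).round(3))
E
```

```text
scene foot 190 [-0.0673  0.0003  0.0732] [-0.074 -0.034  0.065] [-0.059  0.035  0.078]
scene grip 136 [0.1313 0.0013 0.2169] [ 0.126 -0.029  0.209] [0.139 0.03  0.224]
top foot 130 [-0.0648  0.0043  0.0739] [-0.071 -0.033  0.065] [-0.058  0.037  0.078]
top grip 146 [0.1335 0.0031 0.2186] [ 0.127 -0.028  0.214] [0.14  0.032 0.222]
```

```bash
cat > s5.py <<'E'
from bench import *
from h import *
def st(n):
    s=state(); f=s["ft_force"]; print(n,round(s["time"],2),"gap",round(s["finger_gap"],4),"Fbase",np.round([f@ux,f@uy,f[2]],1),"M",s["moment"].round(2)); return f@ux
def gp(t,back=0):
    q=tool(.35-t); M=Rn.from_quat(q[[1,2,3,0]]).as_matrix()
    return tcp(B(.21*np.sin(t)-.001,.001,.05+.21*np.cos(t)),q)-back*M[:,2],q
for t in(.7,.3,-.02): p,q=gp(t); print(np.round(inverse_kinematics(list(p),list(q)),2))
p,q=gp(.7,.1); move_to(p,q); st("above")
p,q=gp(.7); move_l(p,.12); st("at"); close(); st("closed")
for t in np.arange(.6,.09,-.1):
    p,q=gp(t); move_l(p,.1,q); st(round(t,2))
for t in(.06,.04,.03,.02,.01,.0):
    p,q=gp(t); move_l(p,.04,q); hold(.15); f=st(t)
    if f>12: break
for n in("scene","top"):
    d=get_image(n); np.savez(f"pics/{n}4.npz",**d); cv2.imwrite(f"pics/{n}4.png",cv2.resize(d["frame"][130:310,150:360],None,fx=2.8,fy=2.8,interpolation=cv2.INTER_CUBIC))
    b=inB(cloud(d)); V=d["frame"].max(2)
    k=(np.abs(b-np.array((-.06,0,.022))).max(-1)<.04)&(V<70)&(b[...,2]>.015); print(n,k.sum(),np.median(b[k],0).round(4) if k.any() else '',b[k].max(0) if k.any() else '')
E
python3 s5.py
```

```text
[ 0.53  0.45  0.9  -0.23  2.07 -0.72]
[ 0.32  0.02  1.29  0.04  1.8  -0.84]
[ 0.05 -0.26  1.57  0.33  1.66 -1.07]
above 25.02 gap 0.0877 Fbase [-0.   0.2  1.7] M [ 0.2  -0.11 -0.01]
at 26.01 gap 0.0878 Fbase [ 0.6 -0.1  0.6] M [ 0.15 -0.18 -0.01]
closed 27.09 gap 0.017 Fbase [ 5.1 -1.3 -0.3] M [ 0.89 -0.6   0.02]
0.6 27.44 gap 0.0176 Fbase [ 5.3 -0.2 -1. ] M [ 0.94 -0.61  0.05]
0.5 27.79 gap 0.0175 Fbase [ 3.7 -0.3 -1.5] M [ 0.87 -0.48  0.  ]
0.4 28.14 gap 0.0172 Fbase [ 4.1 -0.3 -0.5] M [ 0.77 -0.45  0.02]
0.3 28.49 gap 0.0175 Fbase [ 3.5 -0.1 -0.3] M [ 0.56 -0.36  0.02]
0.2 28.84 gap 0.0175 Fbase [ 3.   0.  -1.2] M [ 0.44 -0.33  0.03]
0.1 29.19 gap 0.0175 Fbase [ 3.7 -0.4 -3.3] M [ 0.29 -0.29 -0.01]
0.06 29.69 gap 0.0174 Fbase [ 1.9 -1.2 -5. ] M [ 0.09 -0.35 -0.03]
0.04 30.09 gap 0.0175 Fbase [ 1.9 -1.7 -6.1] M [-0.06 -0.45 -0.01]
0.03 30.49 gap 0.0172 Fbase [ 1.9 -1.2 -9.7] M [-0.19 -0.38 -0.05]
0.02 30.89 gap 0.0172 Fbase [  1.6  -2.3 -11.9] M [-0.39 -0.4  -0.15]
0.01 31.29 gap 0.0173 Fbase [  1.9  -2.6 -14.7] M [-0.48 -0.39 -0.15]
0.0 31.69 gap 0.017 Fbase [  8.1  -3.8 -16.4] M [ 0.03 -0.83 -0.19]
scene 178 [-0.063   0.0027  0.0262] [-0.02718708  0.03633901  0.03109065]
top 83 [-0.0611  0.0058  0.0268] [-0.02047612  0.0389638   0.03326113]
```

View pics/scene4.png

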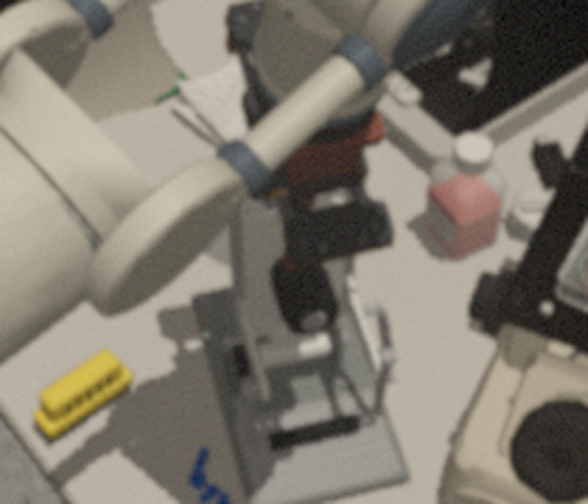

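The mast is upright and the foot rests on the strip at about (315,432); the push rose from 1.9 to 8.1 N on contact. The arm is also lifting by about 16 N, so I ease that off and press a little further.

```bash
cat > s6.py <<'E'
from bench import *
from h import *
q=tool(.35)
for dx,dz in((-.0015,-.0025),(-.0025,-.0025)):
    move_l(tcp(B(dx-.001,.001,.26+dz),q),.02,q); hold(.5); s=state(); f=s["ft_force"]
    print(round(s["time"],2),np.round([f@ux,f@uy,f[2]],1),s["finger_gap"],inB(s["ee_pos"]).round(4))
    if f@ux>12: break
d=get_image("scene"); b=inB(cloud(d)); V=d["frame"].max(2)
k=(np.abs(b-np.array((-.06,0,.022))).max(-1)<.03)&(V<70)&(b[...,2]>.015); print(k.sum(),np.median(b[k],0).round(4))
E
python3 s6.py
```

```text
32.58 [ 11.3  -3.  -10. ] 0.016969112843356338 [0.0034 0.001  0.2491]
33.33 [ 14.2  -3.2 -11.2] 0.017264276729535205 [0.0031 0.001  0.2492]
143 [-0.0629  0.0007  0.0259]
```

```bash
python3 -c "
from bench import *
hold(.3); print(state()['ft_force'],state()['time']); print(job_done())"
```

```text
[  8.25274029  11.00348452 -10.49633592] 33.6833
the job is handed in; nothing more can be done
None
```

The job is handed in at 33.7 s: the four chips are swept onto the bench, the scraper is set down clear of the rotator and the kickstand is fully down. The mast is upright with the foot pressing on the plate, and the arm is still gripping the carrying grip, pushing towards the kickstand with about 14 N.

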